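Run the locked measuring slide up to its end stop

TASK

Press the yellow lock button on the slide's carriage down and keep it down while you slide the carriage along its rail until it rests against the red end stop, then let the button come up again so that the carriage stays locked there. Do not force the carriage along with the lock up. Nothing is to be picked up: keep the gripper off the brass bushing mounted on the carriage, and leave the loose things on the bench where they are.

Things in the scene. Friction and masses are not known exactly. Their poses are not given: they have to be found in the camera images.
- rail: Dark steel slide rail fixed to the bench, 420 mm long, 80 mm wide, top at 34 mm. Origin: centre of its underside, on the bench. Its x axis is the sliding direction, from the carriage towards the red end stop; z up. It lies roughly across the bench, x pointing to the robot's left, turned up to about 0.6 rad either way.
- stop: Red end stop block clamped across the rail, at another place along it each time, a white dial on top. 32 mm thick along the rail, 100 mm wide, its top 80 mm and the dial 89 mm above the bench. Origin: in the plane of the face that the carriage meets, on the rail's centre line, at bench height; x axis as the rail's (away from the carriage). It does not move.
- carriage (a joint): Travel of the aluminium carriage along the rail's +x, in m. It starts between 0 and 0.05 and meets the stop somewhere between 0.14 and 0.20, depending on where the stop is. With the lock button up a brake holds it against some 20 N; with the button down it slides against about 2 N.
- carriage_nose (a point): Middle of the carriage's front end face, which meets the stop; 42 mm above the bench; axes as the rail's. The carriage is an aluminium plate 150 mm long (back from here) and 92 mm wide, from 35 to 49 mm above the bench; it cannot be lifted off. The yellow button sits behind its middle, the brass bushing near its front end.
- lock (a joint): How far the lock button is pressed down, in m: 0 up (locked), 0.010 fully down. A spring pushes it up with 6 N at the top and 8 N at the bottom; let go, it comes up by itself. The brake lets go in the first millimetre; 5 mm or more counts as held down.
- lock_top (a point): Middle of the yellow lock button's top: 46 mm along the rail by 44 mm across, 105 mm behind the nose, 67 mm above the bench when up, 57 mm when down; rides with the carriage. On the carriage before and behind it stand black fences, 8 mm thick, 56 mm wide, top at 81 mm, 64 mm clear between them along the rail. A fingertip on the button drags the carriage by friction or by leaning on a fence.
- bushing: Finished brass bushing fixed upright on the carriage, 76 mm ahead of the button's centre: flange 38 mm diameter, body 28 mm, 30 mm tall, top at 79 mm above the bench. Origin: centre of its underside. Not to be touched.
- spare_a: Loose spare brass bushing beside the rail, 38 mm flange, 30 mm tall; leave alone. Origin: middle of its underside.
- spare_b: As spare_a, another; leave alone. Origin: middle of its underside.
- wrench: Loose steel wrench, 150 mm long, lying beside the rail; leave alone. Origin: under the tool, which lies along its x axis.
- screwdriver: Loose screwdriver lying on the bench; leave alone. Origin: under the tool, which lies along its x axis.
- oil_bottle: White bottle, 54 mm diameter, 140 mm tall, blue label; leave alone. Origin: middle of its underside.
- grease_can: Can, 72 mm diameter, 85 mm tall, yellow label; leave alone. Origin: middle of its underside.
- mug: Blue mug, 76 mm diameter, 90 mm tall; leave alone. Origin: middle of its underside.

How it is judged:
On the way, in this order (a step that is already met when the one before it is completed fails the run):
1. the lock button is held down while the carriage is still where it started (value of joint lock above 0.005 m and distance of carriage_nose from where it was at the start of the episode below 0.015 m), for 0.1 s.
2. the carriage rests against the end stop with the lock button still held down (value of joint lock above 0.005 m and x of carriage_nose in the frame of stop above -0.003 m), for 0.1 s.
At the end, for the whole second after the job is handed in: The carriage's front end is within 3 mm of the stop's face and at rest, the lock button is up again (within 1.5 mm), and no loose thing has moved more than 20 mm (x of carriage_nose in the frame of stop above -0.003 m and value of joint lock below 0.0015 m and velocity of joint carriage between -0.005 and 0.005 m/s and distance of each of spare_a, spare_b, wrench, screwdriver, oil_bottle, grease_can, mug from where it was at the start of the episode below 0.02 m); the robot touches nothing.
It fails at once if the carriage is forced along with the lock button up (value of joint lock below 0.001 m and (velocity of joint carriage above 0.008 m/s or velocity of joint carriage below -0.008 m/s) and distance of carriage_nose from where it was at the start of the episode above 0.008 m).
It fails at once if the robot touches the brass bushing on the carriage (contact force between any of the fingers, the arm and bushing above 1 N).
It fails at once if a loose thing is lifted, carried or pushed more than 20 mm (distance of any of spare_a, spare_b, wrench, screwdriver, oil_bottle, grease_can, mug from where it was at the start of the episode above 0.02 m).
It also fails if it takes over 38 s, if anything falls off the work surface, if the arm or the gripper's body presses on something with over 40 N, if the wrist force passes 120 N, or if a joint passes its speed limit or range.

ROBOT

A 6-joint arm with a two-finger parallel gripper is mounted at the origin on the work surface. World frame = base frame: x ahead of the robot, y to its left, z up, the work surface at z = 0. Lengths are in m, angles in rad, forces in N, time in s.
With the tool pointing down it reaches from about 0.35 to 0.725 m from the base axis. Payload 4.3 kg.
Tool frame: the origin (TCP) lies midway between the tips of the shut fingers; the grasp point (between the pads) lies 19 mm behind it; y points along the fingers, x is the direction in which the jaws open and shut, and the axes are right-handed (so a half turn about y gives the same grasp; the last joint's range is limited). The gripper opens to 85 mm and grips with 20 to 120 N. Pads are 22 mm wide; open, the fingers measure 114 mm over their backs; the gripper's body (76 mm by 85 mm) begins 54 mm behind the grasp point. The pads swing forward as they close: fully open they stand 13 mm farther back than shut.
Start: joints at [1.157, 0.377, 0.081, 1.274, 0, 1.46], TCP at [0.172, 0.549, 0.231] pointing down, gripper open.
Joint ranges: [-2.72, 2.72], [-0.84, 1.66], [-1.02, 1.22], [-1.77, 2.12], [-1.37, 1.28], [-3.14, 3.14]. Speed limits (rad/s): [2.57, 2.57, 3.14, 3.14, 3.14, 3.14].

INTERFACE

Orientations are given as a unit quaternion [x, y, z, w].
In Python, from cell import robot gives the robot as it stands. The module is installed in compiled form; this text tells all that it offers.
- The arm moves only by the tool move_arm, never from a script. Its argument "moves" is a list of rows, each an object of numbers: "tx", "ty", "tz": the shift along the tool's x, y, z in units of 25 cm (1.0 is 25 cm); "ax", "ay", "az": the turn, a rotation vector about the tool's x, y, z in units of 2 rad (1.0 is 2 rad); "fingers": the finger opening in mm, from 0 to 85.4. A call has 1 to 5 rows; each row is the pose to reach, as a shift and turn from the pose commanded when the call began, along the tool's axes at that moment; what a row does not reach only later rows make up. A row lasts 1/8 s, in which the tool goes at most 62.5 mm and 10.7 degrees, less where a joint would pass 70% of its speed; a pose out of reach is approached as far as the arm can. A call with a number of a shift or a turn outside -1 to 1 is refused whole. A call with a gripper value outside its range is refused whole. The fingers move at their own pace and stop on an object; "force" is the grip in N (left out, the last holds). Time passes only in rows, so rows that repeat a pose let the fingers close. It gives the time, the measured TCP pose, the force and the opening at its end, in the units of the state.
- robot.sense(): the state, without advancing time (a new reading comes with each control period).
- robot.grab_frame(name): name is "side" or "top" or "wrist"; returns a dict with "color" (480x640x3 uint8, blue, green, red), "z_map" (480x640 float32, m along the optical axis (not along the pixel's ray), 0 where there is no reading), "fov_y" (degrees; the focal length in pixels is half the picture's height over the tangent of half this angle, whatever the lens; pixels are square), "cx", "cy" (the principal point, pixels), "k1" (the pictures are not rectified: a ray, as slopes to the right and down, at radius r is drawn at 1 + k1 r^2 times it, then the intrinsics apply), "rvec" (rotation vector, rad) and "tvec" (3), from world to camera coordinates, as OpenCV has them; the wrist camera has in their place "hand_eye" (4x4, takes a point from camera to tool coordinates, whose origin is the TCP and whose axes are the tool frame's). Camera axes: x right, y down, z forward; pixel columns grow to the right and rows downward; lengths in m; the calibration is good to about 2 mm. A picture is of the moment at which its call begins: read the wrist's pose just before it.
- robot.job_done(): hands the job in, once; it reports no verdict.
The state is a dict: "clock": time; "joints": joint angles; "joint_vel": joint speeds; "joint_torque": joint torques, N m; "tool_pos": TCP position; "tool_rot": TCP orientation; "ft_force": force on the tool from outside, world axes, zero at the start; "moment": the same for the moment, N m; "gripper_width": finger opening in m.
Only numpy, scipy, OpenCV 4.12 (cv2) and the standard library are available. Lean on these libraries where they do the work, as an engineer would, in place of code of your own. Each camera call takes 0.05 s, during which the arm holds its last target. There are 200 camera calls.

## Working session

There is one attempt and no reset: what is moved stays moved. The work goes in short steps, Python scripts to look and compute and a tool call to move; the robot and the scene stay as the last step left them, time stands still between calls to the robot, and variables do not carry over. Pictures are saved under pics/ and viewed, about 8 in all and at most 12, crops included, and the job is handed in when it is done.

Besides the shell and the picture viewer there is one more tool, called after "Emit:" in YAML: its name, and indented under it one key for each argument. move_arm: Moves the arm, as the interface text tells. Shifts and turns lie within -1 to 1; 1 stands for 25 cm of shift or 2 rad of turn. Its arguments: {"type":"object","properties":{"moves":{"type":"array","items":{"type":"object","properties":{"tx":{"type":"number"},"ty":{"type":"number"},"tz":{"type":"number"},"ax":{"type":"number"},"ay":{"type":"number"},"az":{"type":"number"},"fingers":{"type":"number"}}}},"force":{"type":"number"}},"required":["moves"]}

```bash
mkdir -p pics; cat > h.py <<'E'
import numpy as np, cv2, pickle
from scipy.spatial.transform import Rotation as R
from cell import robot
def grab(n):
    s=robot.sense(); f=robot.grab_frame(n); f['s']=s; return f
def cam(f):
    fl=240/np.tan(np.radians(f['fov_y'])/2)
    if 'rvec' in f:
        Rm=cv2.Rodrigues(np.array(f['rvec'],float))[0]; t=np.array(f['tvec'],float).ravel()
        return fl,Rm.T,-Rm.T@t
    H=np.array(f['hand_eye']); Rt=R.from_quat(f['s']['tool_rot']).as_matrix()
    return fl,Rt@H[:3,:3],Rt@H[:3,3]+np.array(f['s']['tool_pos'])
def dirs(f,px):
    fl,Rc,C=cam(f); px=np.atleast_2d(np.array(px,float))
    K=np.array([[fl,0,f['cx']],[0,fl,f['cy']],[0,0,1]])
    u=cv2.undistortPoints(px[:,None],K,np.array([f['k1'],0,0,0,0.]))[:,0]
    return np.c_[u,np.ones(len(u))],Rc,C
def plane(f,px,z):
    d,Rc,C=dirs(f,px); w=d@Rc.T; return C+w*((z-C[2])/w[:,2])[:,None]
def depth(f,px):
    d,Rc,C=dirs(f,px); p=np.atleast_2d(px).astype(int); z=f['z_map'][p[:,1],p[:,0]]
    return (d*z[:,None])@Rc.T+C
E
python3 - <<'E'
from h import *
for n in ['top','side','wrist']:
    f=grab(n); pickle.dump(f,open(n+'0.pkl','wb')); cv2.imwrite(f'pics/{n}0.png',f['color'])
    print(n,f['fov_y'],f['k1'],cam(f)[2])
print(f['s'])
E
```

```text
top 42.190935118959686 -0.1345701602612351 [0.36056769 0.01838236 1.56147359]
side 44.655828426159616 -0.18663535882006863 [0.36448339 0.87969461 1.17478124]
wrist 63.9782500112364 -0.047279018907633835 [0.10559175 0.56975876 0.37379981]
{'clock': 0.1, 'joints': array([ 1.15667978e+00,  3.78005018e-01,  7.97724075e-02,  1.27436720e+00,
       -2.21009549e-05,  1.46049258e+00]), 'joint_vel': array([-0.00120949, -0.00257666,  0.00147602, -0.00043563, -0.00064019,
       -0.00054025]), 'joint_torque': array([ 9.10929302e-04, -4.64695072e+01,  2.70581406e+01,  1.20314685e-02,
       -9.55244468e-05, -7.16280624e-06]), 'tool_pos': array([0.17178965, 0.54814121, 0.23045071]), 'tool_rot': array([ 0.57022874,  0.41803218, -0.41912903, -0.56957803]), 'ft_force': array([ 0.47409221, -0.71810107,  0.5167861 ]), 'moment': array([ 0.02148054,  0.01094695, -0.04304588]), 'gripper_width': 0.08523543404206116}
```

View pics/top0.png

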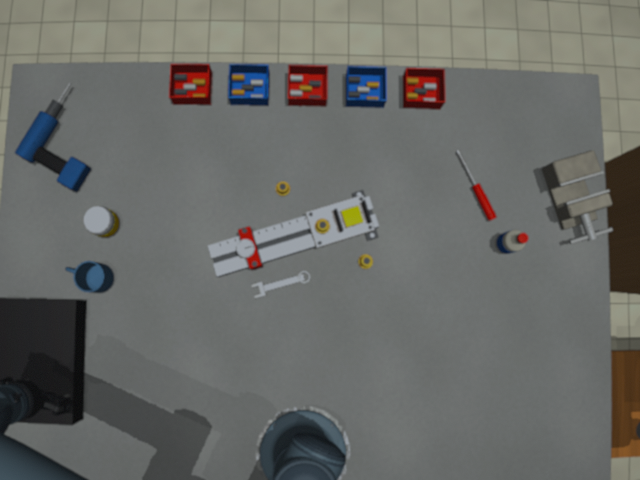

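View pics/side0.png

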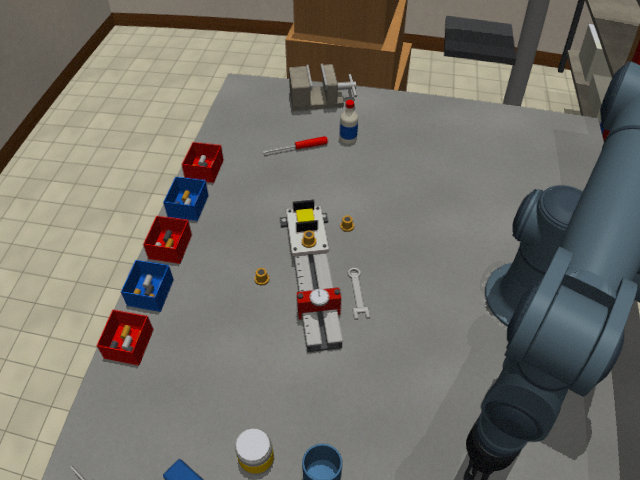

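The top view shows the button at about (351,216), the carriage bushing at (323,226), the stop with its dial at (247,249), and the spares at (283,187) and (366,261). In the side view the button is at about (305,216) and the dial at (320,297).

```bash
python3 - <<'E'
from h import *
roi={'top':(205,180,385,280),'side':(275,195,350,355)}
res={}
for n in roi:
    f=pickle.load(open(n+'0.pkl','rb')); x0,y0,x1,y1=roi[n]
    hsv=cv2.cvtColor(f['color'],cv2.COLOR_BGR2HSV); 
    m=np.zeros((480,640),np.uint8); m[y0:y1,x0:x1]=1
    Y=cv2.inRange(hsv,(26,150,90),(34,255,255))*m
    Rd=(cv2.inRange(hsv,(0,150,60),(6,255,255))|cv2.inRange(hsv,(174,150,60),(180,255,255)))*m
    for nm,M in(('Y',Y),('R',Rd)):
        k,l,st,c=cv2.connectedComponentsWithStats(M)
        for i in range(1,k):
            if st[i,4]>20:
                print(n,nm,st[i],c[i].round(1))
        i=1+np.argmax(st[1:,4]); res[n,nm]=c[i]
        if nm=='Y':
            ys,xs=np.where(l==i); p=np.c_[xs,ys]
            q=depth(f,p); print(' depth median',np.median(q,0)); 
            w=plane(f,p,.067)[:,:2].astype(np.float32); print(' rect',cv2.minAreaRect(w), plane(f,[c[i]],.067))
        else:
            ys,xs=np.where(M>0); p=np.c_[xs,ys]; q=depth(f,p); q=q[q[:,2]>.072]; print(' red top pts',len(q),cv2.minAreaRect(q[:,:2].astype(np.float32)),np.median(q,0))
    res[n]=f
a=[dirs(res[n],[res[n,'Y']]) for n in roi]
d=[ (x[0]@x[1].T)[0] for x in a]; C=[x[2] for x in a]
s=np.linalg.lstsq(np.c_[d[0],-d[1]],C[1]-C[0],rcond=None)[0]
print('tri',C[0]+s[0]*d[0],C[1]+s[1]*d[1])
E
```

```text
top Y [342 207  20  19 271] [351.6 216.1]
 depth median [ 0.58092211 -0.11265971  0.06702256]
 rect ((0.5808935761451721, -0.11231169104576111), (0.0387909971177578, 0.04187174513936043), 18.659629821777344) [[ 0.58088623 -0.11210479  0.067     ]]
top R [239 227  15  15 113] [246.3 233.9]
top R [247 246  15  23 142] [254.1 260. ]
 red top pts 244 ((0.5002421140670776, 0.13267534971237183), (0.09702765196561813, 0.030508818104863167), 17.716291427612305) [0.48879131 0.13081851 0.08007954]
side Y [296 209  18  13 201] [304.7 214.8]
 depth median [ 0.5837705  -0.11404415  0.06797176]
 rect ((0.5842127799987793, -0.11469054222106934), (0.041909702122211456, 0.04263921082019806), 17.660646438598633) [[ 0.58413289 -0.11431523  0.067     ]]
side R [297 288  44  31 610] [318.2 302.2]
 red top pts 271 ((0.4123058617115021, 0.49193131923675537), (0.09800271689891815, 0.7752323150634766), 14.235685348510742) [0.52089783 0.13525084 0.07939656]
tri [ 0.58051959 -0.11188764  0.06948705] [ 0.58355435 -0.11169709  0.0699178 ]
```

Both views agree with the task text: the button is near (0.582,-0.113), the rail is turned about 18°, and travel is about 0.14 m. Next I work out the transit moves.

```bash
cat >> h.py <<'E'
def go(target,yaw_jaw=None):
    s=robot.sense(); Rt=R.from_quat(s['tool_rot']).as_matrix(); p=np.array(s['tool_pos'])
    d=Rt.T@(np.array(target)-p); print('axes\n',Rt.round(3)); print('pos',p.round(4),'F',s['ft_force'].round(1),'t',s['clock'],'w',s['gripper_width'])
    print('shift units',(d/.25).round(3),'m',d.round(4))
    if yaw_jaw is not None:
        x=Rt[:,0]; a=np.arctan2(x[1],x[0]); r=(yaw_jaw-a+np.pi/2)%np.pi-np.pi/2
        y=np.array([0,0,-1.]); best=np.array([np.cos(a+r),np.sin(a+r),0]); T=np.c_[best,y,np.cross(best,y)]
        print('turn units',(R.from_matrix(Rt.T@T).as_rotvec()/2).round(3))
E
python3 - <<'E'
from h import *
go([.582,-.113,.20],np.radians(18))   # jaw across rail: dir (0.95,0.32)
E
```

```text
axes
 [[ 0.299 -0.001 -0.954]
 [ 0.954 -0.001  0.299]
 [-0.001 -1.     0.   ]]
pos [0.1718 0.5482 0.2306] F [-0.3  0.6  1.2] t 0.15 w 0.08575717330582414
shift units [-2.033  0.125 -2.357] m [-0.5082  0.0313 -0.5892]
turn units [ 0.     0.476 -0.001]
```

Emit:
move_arm:
  moves:
    - {"tx":-0.68,"tz":-0.79,"fingers":0}
    - {"tx":-0.68,"tz":-0.79,"fingers":0}
    - {"tx":-0.68,"tz":-0.79,"fingers":0}
    - {"tx":-0.68,"tz":-0.79,"fingers":0}
    - {"tx":-0.68,"tz":-0.79,"fingers":0}
  force: 40

```text
validation failed for argument at $.mo...
```

Emit:
move_arm:
  moves:
    - {"tx":-0.68,"tz":-0.79}
    - {"tx":-0.68,"tz":-0.79}
    - {"tx":-0.68,"tz":-0.79}
    - {"tx":-0.68,"tz":-0.79}
    - {"tx":-0.68,"tz":-0.79}

```text
validation failed for argument at $.mo...
```

```bash
python3 -c "
from h import *
go([.60,-.16,.20],np.radians(18))"
```

```text
axes
 [[ 0.299 -0.001 -0.954]
 [ 0.954 -0.001  0.299]
 [-0.001 -1.     0.   ]]
pos [0.1718 0.5482 0.2306] F [-0.3  0.6  1.2] t 0.15 w 0.08575717330582414
shift units [-2.191  0.125 -2.482] m [-0.5476  0.0313 -0.6205]
turn units [ 0.     0.476 -0.001]
```

The call was refused; perhaps every key has to be present.

Emit:
move_arm:
  moves:
    - {"tx":-0.68,"ty":0,"tz":-0.79,"ax":0,"ay":0,"az":0,"fingers":0}
    - {"tx":-0.68,"ty":0,"tz":-0.79,"ax":0,"ay":0,"az":0,"fingers":0}
    - {"tx":-0.68,"ty":0,"tz":-0.79,"ax":0,"ay":0,"az":0,"fingers":0}
    - {"tx":-0.68,"ty":0,"tz":-0.79,"ax":0,"ay":0,"az":0,"fingers":0}
    - {"tx":-0.68,"ty":0,"tz":-0.79,"ax":0,"ay":0,"az":0,"fingers":0}
  force: 40

```text
clock: 0.78
tool_pos: [0.3107, 0.3246, 0.2312]
tool_rot: [0.571, 0.417, -0.417, -0.571]
ft_force: [-1.0, 0.1, -0.5]
gripper_width: 0.0004
```

Emit:
move_arm:
  moves:
    - {"tx":-0.68,"ty":0,"tz":-0.79,"ax":0,"ay":0,"az":0,"fingers":0}
    - {"tx":-0.68,"ty":0,"tz":-0.79,"ax":0,"ay":0,"az":0,"fingers":0}
    - {"tx":-0.68,"ty":0,"tz":-0.79,"ax":0,"ay":0,"az":0,"fingers":0}
    - {"tx":-0.68,"ty":0,"tz":-0.79,"ax":0,"ay":0,"az":0,"fingers":0}
    - {"tx":-0.68,"ty":0,"tz":-0.79,"ax":0,"ay":0,"az":0,"fingers":0}

```text
clock: 1.4
tool_pos: [0.449, 0.1041, 0.2311]
tool_rot: [0.571, 0.418, -0.417, -0.571]
ft_force: [0.4, 0.8, -0.4]
gripper_width: -0.0005
```

Emit:
move_arm:
  moves:
    - {"tx":-0.67,"ty":0.1,"tz":-0.78,"ax":0,"ay":0.476,"az":0,"fingers":0}
    - {"tx":-0.67,"ty":0.1,"tz":-0.78,"ax":0,"ay":0.476,"az":0,"fingers":0}
    - {"tx":-0.67,"ty":0.1,"tz":-0.78,"ax":0,"ay":0.476,"az":0,"fingers":0}
    - {"tx":-0.67,"ty":0.1,"tz":-0.78,"ax":0,"ay":0.476,"az":0,"fingers":0}
    - {"tx":-0.67,"ty":0.1,"tz":-0.78,"ax":0,"ay":0.476,"az":0,"fingers":0}

```text
clock: 2.02
tool_pos: [0.5848, -0.1136, 0.2046]
tool_rot: [-0.698, -0.113, 0.113, 0.698]
ft_force: [-0.4, 0.3, -0.9]
gripper_width: -0.0001
```

```bash
python3 -c "
from h import *
go([.582,-.113,.075],np.radians(18))
f=grab('wrist'); pickle.dump(f,open('wrist1.pkl','wb')); cv2.imwrite('pics/wrist1.png',f['color'])"
```

```text
axes
 [[ 0.949 -0.001 -0.316]
 [ 0.316  0.001  0.949]
 [-0.001 -1.     0.001]]
pos [ 0.5848 -0.1136  0.2046] F [-0.4  0.3 -0.9] t 2.025 w -6.93060076809625e-05
shift units [-0.01   0.518  0.006] m [-0.0024  0.1296  0.0014]
turn units [-0.     0.004 -0.   ]
```

View pics/wrist1.png

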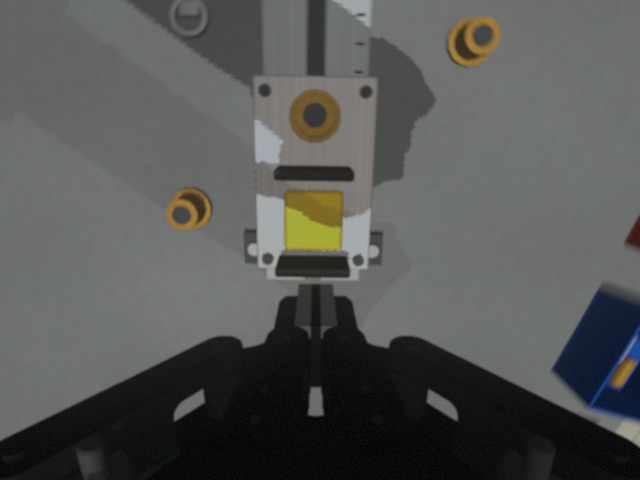

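The wrist view shows the jaw across the rail and the rail running straight up the image. The button is at about (314,221), the bushing at (315,116) and the fences at rows 173 and 266.

```bash
python3 - <<'E'
from h import *
f=pickle.load(open('wrist1.pkl','rb'))
hsv=cv2.cvtColor(f['color'],cv2.COLOR_BGR2HSV)
Y=cv2.inRange(hsv,(24,150,60),(34,255,255)); Y[:185]=0; Y[260:]=0; Y[:,:270]=0; Y[:,360:]=0
ys,xs=np.where(Y>0); p=np.c_[xs,ys]; print(len(p),p.min(0),p.max(0))
r=cv2.minAreaRect(plane(f,p,.067)[:,:2].astype(np.float32)); print(r, np.median(depth(f,p),0))
go([*r[0],.075],np.radians(18))
E
```

```text
2206 [285 192] [341 249]
((0.5822275280952454, -0.11189663410186768), (0.041819438338279724, 0.0440179668366909), 18.00092887878418) [ 0.58200735 -0.11693667  0.06795733]
axes
 [[ 0.95  -0.001 -0.313]
 [ 0.313  0.001  0.95 ]
 [-0.001 -1.     0.001]]
pos [ 0.5845 -0.113   0.2048] F [ 0.7 -0.2 -0.4] t 2.075 w 0.0002013493211996892
shift units [-0.007  0.519  0.006] m [-0.0017  0.1298  0.0016]
turn units [-0.     0.002 -0.   ]
```

Emit:
move_arm:
  moves:
    - {"tx":-0.008,"ty":0.2,"tz":0.03,"ax":0,"ay":0,"az":0,"fingers":0}
    - {"tx":-0.008,"ty":0.4,"tz":0.03,"ax":0,"ay":0,"az":0,"fingers":0}
    - {"tx":-0.008,"ty":0.5,"tz":0.03,"ax":0,"ay":0,"az":0,"fingers":0}
    - {"tx":-0.008,"ty":0.52,"tz":0.03,"ax":0,"ay":0,"az":0,"fingers":0}
    - {"tx":-0.008,"ty":0.52,"tz":0.03,"ax":0,"ay":0,"az":0,"fingers":0}

```text
clock: 2.7
tool_pos: [0.5792, -0.1045, 0.0769]
tool_rot: [-0.697, -0.117, 0.117, 0.697]
ft_force: [0.3, 0.0, 1.1]
gripper_width: -0.0
```

Emit:
move_arm:
  moves:
    - {"tx":0,"ty":0.03,"tz":0,"ax":0,"ay":0,"az":0,"fingers":0}
    - {"tx":0,"ty":0.05,"tz":0,"ax":0,"ay":0,"az":0,"fingers":0}
    - {"tx":0,"ty":0.068,"tz":0,"ax":0,"ay":0,"az":0,"fingers":0}
    - {"tx":0,"ty":0.068,"tz":0,"ax":0,"ay":0,"az":0,"fingers":0}
    - {"tx":0,"ty":0.068,"tz":0,"ax":0,"ay":0,"az":0,"fingers":0}

```text
clock: 3.32
tool_pos: [0.5801, -0.1057, 0.0607]
tool_rot: [0.698, 0.117, -0.115, -0.697]
ft_force: [-0.9, 1.0, 6.7]
gripper_width: 0.0001
```

Emit:
move_arm:
  moves:
    - {"tx":0,"ty":0.01,"tz":0,"ax":0,"ay":0,"az":0,"fingers":0}
    - {"tx":0,"ty":0.014,"tz":0,"ax":0,"ay":0,"az":0,"fingers":0}
    - {"tx":0,"ty":0.014,"tz":0,"ax":0,"ay":0,"az":0,"fingers":0}

```text
clock: 3.7
tool_pos: [0.5802, -0.1057, 0.0573]
tool_rot: [0.698, 0.117, -0.115, -0.697]
ft_force: [-0.8, 0.8, 7.8]
gripper_width: -0.0003
```

```bash
python3 - <<'E'
from h import *
for i in range(3):
    f=grab('side'); s=f['s']; print(s['clock'],s['tool_pos'].round(4),s['ft_force'].round(1))
E
```

```text
3.7 [ 0.5802 -0.1057  0.0573] [-0.8  0.8  7.8]
3.75 [ 0.5802 -0.1058  0.0573] [0.1 1.  7.4]
3.8 [ 0.5802 -0.1058  0.0573] [0.2 1.4 6.4]
```

Emit:
move_arm:
  moves:
    - {"tx":0,"ty":0,"tz":0.02,"ax":0,"ay":0,"az":0,"fingers":0}
    - {"tx":0,"ty":0,"tz":0.04,"ax":0,"ay":0,"az":0,"fingers":0}
    - {"tx":0,"ty":0,"tz":0.07,"ax":0,"ay":0,"az":0,"fingers":0}
    - {"tx":0,"ty":0,"tz":0.1,"ax":0,"ay":0,"az":0,"fingers":0}
    - {"tx":0,"ty":0,"tz":0.12,"ax":0,"ay":0,"az":0,"fingers":0}

```text
clock: 4.47
tool_pos: [0.5712, -0.0782, 0.0577]
tool_rot: [0.699, 0.117, -0.114, -0.696]
ft_force: [0.8, -2.0, 7.3]
gripper_width: -0.0
```

```bash
python3 - <<'E'
from h import *
go([.538,.02,.057],np.radians(18))
f=grab('wrist'); cv2.imwrite('pics/wrist2.png',f['color'])
E
```

```text
axes
 [[ 0.946  0.005 -0.323]
 [ 0.323 -0.002  0.946]
 [ 0.004 -1.    -0.004]]
pos [ 0.5712 -0.0782  0.0577] F [ 0.8 -2.   7.3] t 4.475 w -4.018414485215857e-05
shift units [0.001 0.001 0.415] m [0.0003 0.0003 0.1037]
turn units [0.002 0.008 0.002]
```

View pics/wrist2.png

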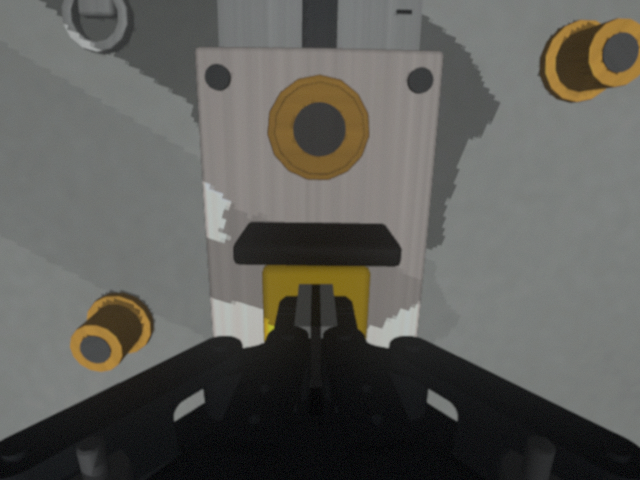

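Emit:
move_arm:
  moves:
    - {"tx":0,"ty":0.002,"tz":0.03,"ax":0,"ay":0,"az":0,"fingers":0}
    - {"tx":0,"ty":0.002,"tz":0.07,"ax":0,"ay":0,"az":0,"fingers":0}
    - {"tx":0,"ty":0.002,"tz":0.11,"ax":0,"ay":0,"az":0,"fingers":0}
    - {"tx":0,"ty":0.002,"tz":0.15,"ax":0,"ay":0,"az":0,"fingers":0}
    - {"tx":0,"ty":0.002,"tz":0.18,"ax":0,"ay":0,"az":0,"fingers":0}

```text
clock: 5.15
tool_pos: [0.5573, -0.0353, 0.0574]
tool_rot: [0.699, 0.118, -0.114, -0.697]
ft_force: [0.9, -1.9, 7.2]
gripper_width: -0.0003
```

Emit:
move_arm:
  moves:
    - {"tx":0,"ty":0,"tz":0.04,"ax":0,"ay":0,"az":0,"fingers":0}
    - {"tx":0,"ty":0,"tz":0.08,"ax":0,"ay":0,"az":0,"fingers":0}
    - {"tx":0,"ty":0,"tz":0.12,"ax":0,"ay":0,"az":0,"fingers":0}
    - {"tx":0,"ty":0,"tz":0.15,"ax":0,"ay":0,"az":0,"fingers":0}
    - {"tx":0,"ty":0,"tz":0.17,"ax":0,"ay":0,"az":0,"fingers":0}

```text
clock: 5.78
tool_pos: [0.544, 0.0051, 0.0575]
tool_rot: [0.698, 0.118, -0.114, -0.697]
ft_force: [1.4, -1.4, 6.4]
gripper_width: -0.0
```

```bash
python3 - <<'E'
from h import *
go([.536,.026,.057],np.radians(18))
f=grab('wrist'); pickle.dump(f,open('wrist3.pkl','wb')); cv2.imwrite('pics/wrist3.png',f['color'])
E
```

```text
axes
 [[ 0.946  0.007 -0.324]
 [ 0.324 -0.001  0.946]
 [ 0.006 -1.    -0.003]]
pos [0.544  0.0051 0.0575] F [ 1.4 -1.4  6.4] t 5.775 w -2.1462778799154275e-05
shift units [-0.003  0.002  0.09 ] m [-0.0008  0.0004  0.0224]
turn units [0.002 0.008 0.003]
```

View pics/wrist3.png

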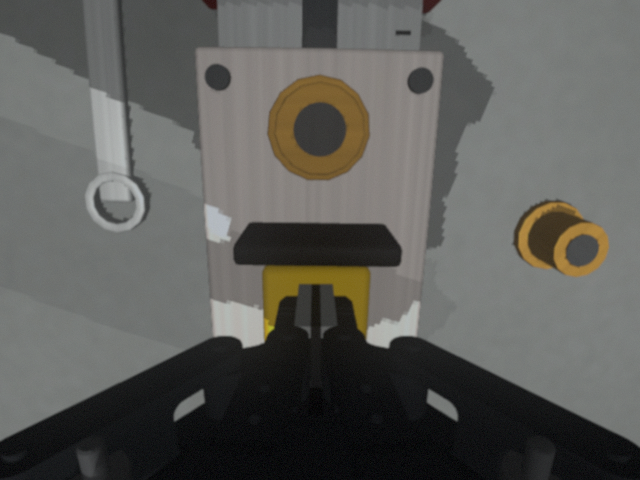

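The carriage is following by friction with no slip, as the image of the carriage has not changed. About 22 mm remain, so I creep up to the stop.

Emit:
move_arm:
  moves:
    - {"tx":0,"ty":0.002,"tz":0.03,"ax":0,"ay":0,"az":0,"fingers":0}
    - {"tx":0,"ty":0.002,"tz":0.05,"ax":0,"ay":0,"az":0,"fingers":0}
    - {"tx":0,"ty":0.002,"tz":0.07,"ax":0,"ay":0,"az":0,"fingers":0}
    - {"tx":0,"ty":0.002,"tz":0.08,"ax":0,"ay":0,"az":0,"fingers":0}
    - {"tx":0,"ty":0.002,"tz":0.09,"ax":0,"ay":0,"az":0,"fingers":0}

```text
clock: 6.45
tool_pos: [0.5372, 0.0263, 0.0571]
tool_rot: [0.698, 0.118, -0.113, -0.697]
ft_force: [1.3, -1.0, 7.3]
gripper_width: -0.0002
```

Emit:
move_arm:
  moves:
    - {"tx":0,"ty":0,"tz":0.006,"ax":0,"ay":0,"az":0,"fingers":0}
    - {"tx":0,"ty":0,"tz":0.012,"ax":0,"ay":0,"az":0,"fingers":0}
    - {"tx":0,"ty":0,"tz":0.018,"ax":0,"ay":0,"az":0,"fingers":0}
    - {"tx":0,"ty":0,"tz":0.024,"ax":0,"ay":0,"az":0,"fingers":0}
    - {"tx":0,"ty":0,"tz":0.024,"ax":0,"ay":0,"az":0,"fingers":0}

```text
clock: 7.08
tool_pos: [0.5352, 0.0307, 0.0571]
tool_rot: [0.699, 0.118, -0.113, -0.696]
ft_force: [2.2, -4.6, 5.9]
gripper_width: 0.0
```

```bash
python3 - <<'E'
from h import *
go([.536,.026,.057],np.radians(18))
f=grab('wrist'); pickle.dump(f,open('wrist4.pkl','wb')); cv2.imwrite('pics/wrist4.png',f['color'])
E
```

```text
axes
 [[ 0.946  0.007 -0.323]
 [ 0.323 -0.004  0.946]
 [ 0.005 -1.    -0.006]]
pos [0.5352 0.0307 0.0571] F [ 2.2 -4.6  5.9] t 7.075 w 1.1871931944217593e-05
shift units [-0.003  0.    -0.019] m [-0.0007  0.0001 -0.0047]
turn units [0.003 0.007 0.003]
```

View pics/wrist4.png

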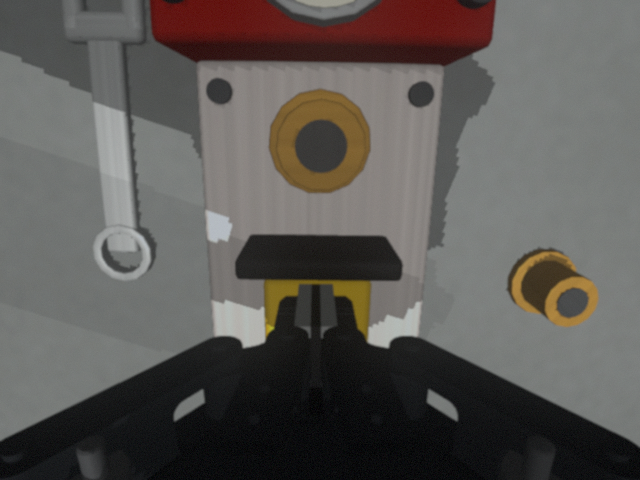

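The fingertip slipped about 4 mm forward on the button (bushing row went from 128 to 141), and the force along the rail rose from about 2 N to 5 N. The carriage is against the stop face at row 62. I hold for a moment, then lift straight up.

Emit:
move_arm:
  moves:
    - {"tx":0,"ty":0,"tz":0.004,"ax":0,"ay":0,"az":0,"fingers":0}
    - {"tx":0,"ty":0,"tz":0.004,"ax":0,"ay":0,"az":0,"fingers":0}
    - {"tx":0,"ty":-0.03,"tz":0.004,"ax":0,"ay":0,"az":0,"fingers":0}
    - {"tx":0,"ty":-0.08,"tz":0.004,"ax":0,"ay":0,"az":0,"fingers":0}
    - {"tx":0,"ty":-0.2,"tz":0.004,"ax":0,"ay":0,"az":0,"fingers":0}

```text
clock: 7.75
tool_pos: [0.5292, 0.0337, 0.1041]
tool_rot: [-0.697, -0.114, 0.117, 0.698]
ft_force: [0.1, 0.2, 0.3]
gripper_width: 0.0003
```

Emit:
move_arm:
  moves:
    - {"tx":0,"ty":-0.2,"tz":-0.05,"ax":0,"ay":0,"az":0,"fingers":0}
    - {"tx":0,"ty":-0.4,"tz":-0.1,"ax":0,"ay":0,"az":0,"fingers":0}
    - {"tx":0,"ty":-0.4,"tz":-0.1,"ax":0,"ay":0,"az":0,"fingers":0}
    - {"tx":0,"ty":-0.4,"tz":-0.1,"ax":0,"ay":0,"az":0,"fingers":0}

```text
clock: 8.25
tool_pos: [0.5388, 0.01, 0.2044]
tool_rot: [-0.697, -0.116, 0.116, 0.698]
ft_force: [-0.1, 0.9, -0.1]
gripper_width: -0.0
```

```bash
python3 - <<'E'
from h import *
f=grab('wrist'); s=f['s']; print(s['tool_pos'],s['ft_force'],s['clock']); cv2.imwrite('pics/wrist5.png',f['color'])
hsv=cv2.cvtColor(f['color'],cv2.COLOR_BGR2HSV)
Y=cv2.inRange(hsv,(24,150,60),(34,255,255))
k,l,st,c=cv2.connectedComponentsWithStats(Y); i=1+np.argmax(st[1:,4]); print(st[i],c[i])
ys,xs=np.where(l==i); p=np.c_[xs,ys]
b=np.array(cv2.minAreaRect(plane(f,p,.067)[:,:2].astype(np.float32))[0]); q=depth(f,p); print('button',b,'depth z',np.median(q,0))
u=np.array([-.316,.949]); print('travel',(b-[.5822,-.1119])@u)
E
```

```text
[0.53879385 0.01001361 0.2043817 ] [-0.06948827  0.92728428 -0.08413723] 8.25
[ 293  206   55   35 1147] [315.72711421 228.26416739]
button [0.54227591 0.01107638] depth z [0.53821158 0.00765091 0.06789882]
travel 0.12932059803696275
```

View pics/wrist5.png

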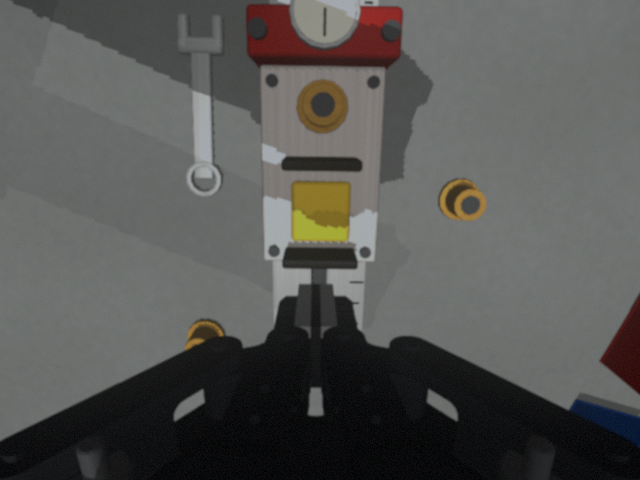

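The view shows the carriage's front edge (row 66) meeting the stop's face with no visible gap, and the button is up. The yellow mask lost the shaded part of the button (its true centre is about (321,211)), so I recompute it and check the gap and the loose things.

```bash
python3 - <<'E'
from h import *
f=grab('wrist')
b=plane(f,[[321,211.5]],.067)[0,:2]; print('button',b,'travel',(b-[.5822,-.1119])@np.array([-.316,.949]))
cv2.imwrite('pics/gap.png',cv2.resize(f['color'][40:90,240:400],None,fx=5,fy=5,interpolation=cv2.INTER_NEAREST))
d=f['z_map']; _,Rc,C=dirs(f,[[0,0]])
for r in range(56,76,1):
    p=depth(f,[[290,r]])[0]; print(r,f['color'][r,290],((p[:2]-b)@np.array([-.316,.949])).round(4),p[2].round(4))
for n in('top','side'):
    a=pickle.load(open(n+'0.pkl','rb'))['color']; c=grab(n)['color']; D=cv2.absdiff(a,c).max(2)
    print(n); k,l,st,ce=cv2.connectedComponentsWithStats((D>50).astype(np.uint8))
    for s in st[1:]:
        if s[4]>25: print(s)
print(robot.sense()['clock'])
E
```

```text
button [0.53873041 0.02096398] travel 0.13982431337093665
56 [25 27 69] 0.1048 0.0803
57 [24 25 60] 0.1043 0.0799
58 [23 24 51] 0.1041 0.0773
59 [22 25 46] 0.1041 0.0735
60 [21 23 45] 0.104 0.0702
61 [27 30 50] 0.1042 0.0654
62 [25 27 47] 0.1041 0.0615
63 [21 25 46] 0.104 0.0583
64 [27 29 50] 0.1039 0.0542
65 [54 56 67] 0.104 0.0493
66 [84 86 92] 0.1033 0.0497
67 [ 96 100 102] 0.1028 0.0483
68 [108 110 114] 0.1019 0.05
69 [116 116 122] 0.1014 0.0489
70 [119 121 125] 0.1006 0.0491
71 [117 119 124] 0.0998 0.05
72 [120 123 127] 0.0993 0.0491
73 [119 122 127] 0.0987 0.0487
74 [117 120 123] 0.0979 0.0492
75 [118 122 126] 0.0972 0.0494
top
[276 153  51  44 276]
[267 162   9  41 153]
[ 260  168   82  243 3028]
[360 199   8  14  71]
[340 206  24  22 360]
[334 211   6  10  44]
[365 214   7  10  49]
[337 224   6   9  42]
[251 251   9  14  43]
[ 190  264  120  216 1976]
[159 406  22   7  69]
[   0  421   87   59 1704]
[ 254  425   52   55 1103]
[139 441   5  27  81]
[333 444  12  13  55]
[339 460  13  20 123]
[284 464  34  11 260]
side
[522   0  27  24 293]
[ 275    2  238   67 5906]
[476   3   7  16  68]
[ 514    6   67  216 6947]
[445  16  31   6  89]
[513  28   8  19  86]
[ 289   56   48   49 1084]
[ 583   61   57  132 3513]
[571  62  18  24 196]
[ 282   72   59  227 5954]
[613 177  27   8  98]
[512 193  20  48 568]
[608 217  13  15  57]
[605 232  10   8  33]
[596 241  14  33 142]
[626 241  14  62 504]
[ 525  249   45   78 1214]
[489 281  13  33 158]
[570 280  21  18 198]
[592 286  13  26 198]
[ 542  294   49   38 1212]
[354 296  15  21 125]
[410 313  64  33 818]
[  454   319   158   161 12253]
[507 327   7  16  57]
[607 328  13  18 140]
8.45
```

View pics/gap.png

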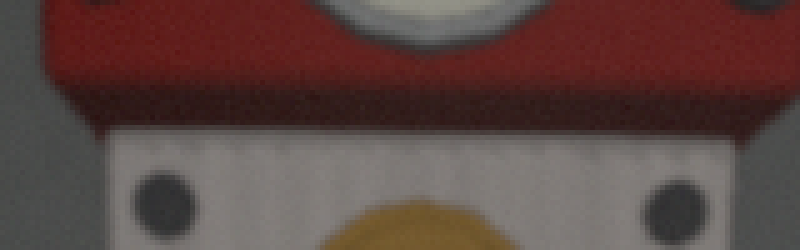

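The depth profile has no gap: the stop face is at 0.104 and the plate's edge at 0.1035–0.104 (0.105 expected). Travel is 0.140 m, the button is up at z ≈ 0.068, and the arm is clear. Handing in.

```bash
python3 -c "
from h import *
print(robot.job_done())"
```

```text
the job is handed in; nothing more can be done
None
```

The job is handed in, and my last checks show the carriage locked against the red stop; no verdict was reported.

I closed the fingers, pressed the yellow button about 9–10 mm down (roughly 7 N), and dragged the carriage along the rail by friction. At the stop the rail-direction force rose from about 2 N to 5 N and the fingertip slipped about 4 mm, so I knew it was seated. I then lifted straight up and moved clear; the clock stood at about 8.5 s of the 38 s allowed.

**Final checks:**
- **Carriage:** It travelled 0.140 m, against 0.138 m predicted from the first pictures. The wrist camera's depth profile shows no gap at the stop.
- **Button:** Depth puts its top at about 68 mm, so it is up again.
- **Contact:** The wrist force is about zero, and the fingers never came near the brass bushing on the carriage.

**What disagreed or stayed unsure:**
- **Button mask:** The final colour mask caught only part of the shaded button and gave a travel of 0.129 m. I replaced it with the button's centre read from the picture, which agreed with the depth profile.
- **Loose things:** The before/after picture comparison was dominated by the arm and its shadow. I saw no sign of any loose thing being moved, but I did not measure each one.

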